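# Open the desk stand's prop leg and slide the display into its track

## Task

Set up the little display on the desk: swing the stand's folded prop leg up and over until it is hard against its stop, without forcing it. Then take the display panel out of its wooden holder, slide its foot into the stand's track from the open end, all the way to the closed end, and let go, so that it stands in front of the opened leg. Do not tip the panel over, and leave the other things on the desk where they are.

Things in the scene. Friction and masses are not known exactly. Their poses are not given: they have to be found in the camera images.
- stand: display stand fixed to the desk: grey base plate 150 (x) x 200 (y) x 8 thick. Origin at the centre of its underside, x to the rear, y along the track, z up. An aluminium T-slot track runs along y near the front edge, centred at x = -50, closed by a block at the -y end, open at the +y end. Two hinge lugs 58 high stand behind it at y = +-58
- track_home (a point): point on the track's floor, 8 over the desk, where the centre of the panel's foot lies when fully home against the closed end; axes as the stand's. The track is 26 wide and 11 high inside; two lips above it (19 to 23 over the desk) leave an 18 gap, so the T-foot cannot go in from above
- track_mouth (a point): point on the track's floor at the open end of the lips, 70 in +y from track_home; beyond it two guide cheeks without lips, up to 19 over the desk, flare out over a further 22; beyond them the foot is clear of the track
- prop_hinge (a point): mid-point of the leg's hinge axis, 50 over the desk, 23 behind (+x of) the track's centre line; axes as the stand's, the hinge axis is y. The hinge is stiff (about 0.1 N m, the leg weighs 0.12 kg) and stays where it is left
- prop (a joint): angle of the prop leg. At 0 it is folded, lying about level forwards (stand's -x) over the track; it starts 0.08 to 0.16 up and swings up and over to the rear. The stop is at reading 1.57, the leg then about upright; an adjusting cam shifts both ends of the swing together by up to 0.08 rad either way, so the leg's true slope is the reading plus that unknown shift
- prop_end (a point): middle of the leg's free end edge, at half its thickness; x points along the leg to the hinge, z is the face that is up when folded. The leg is an aluminium plate 85 long, 100 wide (too wide to grasp), 6 thick. Folded, its underside is about 47 over the desk and its last 37 jut past the base's front edge over bare desk, room for a fingertip beneath
- cradle: wooden holder fixed to the desk, an open-topped slot 38 (x) x 150 (y) x 40 high, walls and floor 6. Origin at the centre of its underside, y along the slot
- panel_mid (a point): centre of the loose white display panel (about 0.22 kg) that stands upright in the wooden holder, 90 above its foot's underside and 90 below its top. x through its thickness, y along its width, z up. Slab 10 thick, 110 wide, a dark screen on its -x face. Pinch it across the 10 mm by the top edge from above, fingertips at most 40 below the top so that they pass over the opened leg
- panel_foot (a point): centre of the underside of the panel's foot, 90 below panel_mid; axes as panel_mid's. The T-foot is 22 wide (x), 60 long (y), 7 high; above it a stem 10 thick, 60 long, up to 19; the slab begins there
- mouse: bystander, sizes in mm: computer mouse, white, 105 x 60 x 32; origin at the centre of its underside
- mug: bystander, sizes in mm: white mug, 82 across, 95 high; origin at the centre of its underside
- candle: bystander, sizes in mm: small white ceramic jar, 56 across, 55 high; origin at the centre of its underside
- tin: bystander, sizes in mm: small red tin, 52 across, 50 high; origin at the centre of its underside
- plant: bystander, sizes in mm: succulent in a white pot, 76 across, 110 high; origin at the centre of its underside
- phone: bystander, sizes in mm: phone lying flat, 147 x 71 x 9; origin at the centre of its underside

How it is judged:
On the way, in this order (a step that is already met when the one before it is completed fails the run):
1. the prop leg is against its stop (reading over 1.53), the panel not yet in the track (value of joint prop above 1.53 rad and horizontal distance between panel_foot and track_home above 0.09 m), for 0.3 s.
2. the panel's foot is in the open end of the track (x of panel_foot in the frame of track_home between -0.006 and 0.006 m and y of panel_foot in the frame of track_home between 0.02 and 0.085 m and z of panel_foot in the frame of track_home between -0.003 and 0.006 m).
At the end, for the whole second after the job is handed in: The leg is within 0.04 rad of its stop; the panel's foot is in the track within 5 mm of fully home, upright to 0.25 rad, released and at rest (value of joint prop above 1.53 rad and x of panel_foot in the frame of track_home between -0.005 and 0.005 m and y of panel_foot in the frame of track_home between -0.005 and 0.005 m and z of panel_foot in the frame of track_home between -0.003 and 0.005 m and angle between panel_mid's own z axis and vertical below 0.25 rad and linear speed of panel below 0.02 m/s); the robot touches nothing.
It fails at once if the prop leg is forced: over 25 N on it (contact force between prop and anything else above 25 N).
It fails at once if the panel is tipped over (0.6 rad) (angle between panel_mid's own z axis and vertical above 0.6 rad).
It fails at once if a bystander is shifted by over 30 mm (distance of any of mouse, mug, candle, tin, plant, phone from where it was at the start of the episode above 0.03 m).
It also fails if it takes over 69 s, if anything falls off the work surface, if the arm or the gripper's body presses on something with over 40 N, if the wrist force passes 120 N, or if a joint passes its speed limit or range.

## Robot

A 6-joint arm with a two-finger parallel gripper is mounted at the origin on the work surface. World frame = base frame: x ahead of the robot, y to its left, z up, the work surface at z = 0. Lengths are in m, angles in rad, forces in N, time in s.
With the tool pointing down it reaches from about 0.35 to 0.775 m from the base axis. Payload 7.3 kg.
Tool frame: the origin (TCP) lies at the very end of the fingers, on their centre line; the grasp point (between the pads) lies 19 mm behind it (robot.pinch_z is the distance from the TCP to the grasp point, in m); z points along the fingers, y is the line along which they close (so a half turn about z gives the same grasp; the last joint's range is limited). The gripper opens to 92 mm and grips with 3 to 60 N. Pads are 19 mm wide; open, the fingers measure 130 mm over their backs; the gripper's body (75 mm by 190 mm) begins 47 mm behind the grasp point.
Start: joints at [-1.305, 0.342, 1.524, -0, 1.275, -0.146], TCP at [0.21, -0.481, 0.227] pointing down, gripper open.
Joint ranges: [-2.53, 2.53], [-0.77, 2.02], [0.04, 2.7], [-1, 4.14], [0.28, 2.66], [-3.11, 3.11]. Speed limits (rad/s): [2.57, 2.57, 3.14, 3.14, 3.14, 3.14].

## Interface

Orientations are given as [roll, pitch, yaw] about the fixed x, y, z axes, in that order (R = Rz(yaw) Ry(pitch) Rx(roll)).
In Python, from cell import robot gives the robot as it stands.
- The arm moves only by the tool move_arm, never from a script. Its argument "motion" is a list of rows, each a list of 6 numbers: the shift along the tool's x, y, z in units of 0.1 m (1.0 is 0.1 m), then the turn, a rotation vector about the tool's x, y, z in units of pi rad (1.0 is pi rad). In form: [[dx, dy, dz, rx, ry, rz], ...]. A call has 1 to 12 rows; each row is the pose to reach, as a shift and turn from the pose commanded when the call began, along the tool's axes at that moment, turning the shorter way round; what a row does not reach only later rows make up. A row lasts 1/8 s, in which the tool goes at most 62.5 mm and 10.7 degrees, less where a joint would pass 70% of its speed; a pose out of reach is approached as far as the arm can. A call with a number of a shift or a turn outside -1 to 1 is refused whole. A call with a gripper value outside its range is refused whole. "fingers" is the opening, from -1 (shut) to 1 (fully open), set as the call begins (left out, the last holds). The fingers move at their own pace and stop on an object; "newtons" is the grip in N (left out, the last holds). Time passes only in rows, so rows that repeat a pose let the fingers close. It gives the time, the measured TCP pose, the force, the opening and the grip force at its end, in the units of the state.
- robot.observe(): the state, without advancing time (a new reading comes with each control period).
- robot.read_camera(name): name is "side" or "top"; returns a dict with "image" (420x560x3 uint8, red, green, blue), "range_z" (420x560 float32, m along the optical axis (not along the pixel's ray), 0 where there is no reading), "vfov" (degrees; the focal length in pixels is half the picture's height over the tangent of half this angle, whatever the lens; pixels are square), "cx", "cy" (the principal point, pixels), "extrinsics" (4x4, takes a point from camera to world coordinates). Camera axes: x right, y up, looking along -z (the intrinsics and any distortion apply to the point x, -y, -z); pixel columns grow to the right and rows downward; lengths in m; the calibration is good to about 2 mm. A picture is of the moment at which its call begins.
- robot.hand_in(): hands the job in; it is judged then, once.
The state is a dict: "time": time; "qpos": joint angles; "qvel": joint speeds; "joint_efforts": joint torques, N m; "tool_pos": TCP position; "tool_rot": TCP orientation; "contact_force": force on the tool from outside, world axes, zero at the start; "torque": the same for the moment, N m; "opening": finger opening in m; "grip_force": force on a finger pad.
Only numpy, scipy, OpenCV 4.12 (cv2) and the standard library are available. Lean on these libraries where they do the work, as an engineer would, in place of code of your own. Each camera call takes 0.05 s, during which the arm holds its last target. There are 200 camera calls.

## Working session

There is one attempt and no reset: what is moved stays moved. The work goes in short steps, Python scripts to look and compute and a tool call to move; the robot and the scene stay as the last step left them, time stands still between calls to the robot, and variables do not carry over. Pictures are saved under pics/ and viewed, at most 10 in all, crops included, and the job is handed in when it is done.

Besides the shell and the picture viewer there is one more tool, called after "Request:" by a JSON object that holds its "fn" and its "kwargs", one argument or row to a line. move_arm: Moves the arm, as the interface text tells. Shifts and turns lie within -1 to 1; 1 stands for 0.1 m of shift or pi rad of turn. Its arguments: {"type":"object","properties":{"motion":{"type":"array"},"fingers":{"type":"number"},"newtons":{"type":"number"}},"required":["motion"]}

```bash
mkdir -p pics; cat > h.py <<'E'
import numpy as np, cv2
from cell import robot
from scipy.spatial.transform import Rotation as R
def snap(n):
    c=robot.read_camera(n); np.savez(f'/tmp/{n}.npz',**c); return c
def load(n): return dict(np.load(f'/tmp/{n}.npz',allow_pickle=True))
def cloud(c):
    z=c['range_z']; h,w=z.shape; f=h/2/np.tan(np.radians(float(c['vfov']))/2)
    u,v=np.meshgrid(np.arange(w),np.arange(h))
    P=np.stack([(u-c['cx'])/f*z,-(v-c['cy'])/f*z,-z],-1)
    E=np.array(c['extrinsics']); return P@E[:3,:3].T+E[:3,3]
E
python3 - <<'E'
from h import *
for n in('top','side'):
    c=snap(n); print(n,{k:c[k] for k in c if k not in('image','range_z')})
    cv2.imwrite(f'pics/{n}0.png',cv2.resize(c['image'][...,::-1],(784,588)))
print(robot.observe())
E
```

```text
top {'vfov': 52.531778255116535, 'cx': 276.1968101778679, 'cy': 209.22135106167795, 'extrinsics': array([[ 8.36410649e-03,  9.92134171e-01, -1.24899269e-01,
         4.51773647e-01],
       [-9.99964991e-01,  8.26837249e-03, -1.28486564e-03,
        -1.06065775e-02],
       [-2.42045425e-04,  1.24905644e-01,  9.92168595e-01,
         1.12582267e+00],
       [ 0.00000000e+00,  0.00000000e+00,  0.00000000e+00,
         1.00000000e+00]])}
side {'vfov': 55.08425581770132, 'cx': 284.23042791304357, 'cy': 211.95250451759406, 'extrinsics': array([[-0.82142386,  0.41235689, -0.39398557,  0.21578221],
       [-0.57023002, -0.58167488,  0.58007935,  0.54568452],
       [ 0.01002821,  0.70115342,  0.71293991,  0.76680325],
       [ 0.        ,  0.        ,  0.        ,  1.        ]])}
{'time': 0.1, 'qpos': array([-1.30501315e+00,  3.42670348e-01,  1.52490693e+00,  1.92207071e-05,
        1.27543396e+00, -1.46007936e-01]), 'qvel': array([ 0.00090374, -0.00155955, -0.00321433,  0.00071099,  0.00339722,
        0.00088437]), 'joint_efforts': array([ 1.53520417e-03, -4.32004809e+01, -2.44695246e+01,  7.19529949e-02,
        5.26567607e-02, -5.06124934e-05]), 'tool_pos': array([ 0.21005668, -0.48074588,  0.22611058]), 'tool_rot': array([-3.14019184e+00, -2.24573878e-04,  4.11785345e-01]), 'contact_force': array([0.29042237, 0.88367947, 0.06087165]), 'torque': array([-0.03894342,  0.00674431,  0.02021881]), 'grip_force': 0.0, 'opening': 0.09205022812609237}
```

View pics/top0.png

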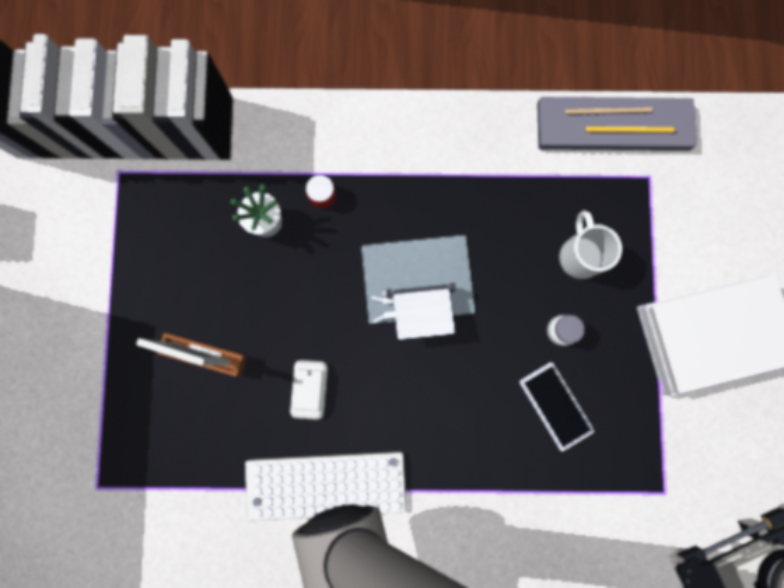

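View pics/side0.png

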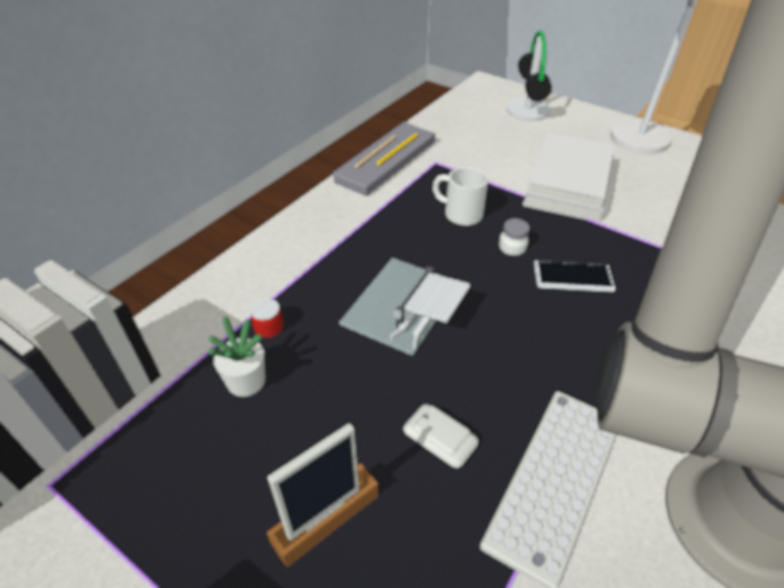

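The top view shows the stand with its plate corners at about (362,245), (466,236), (475,313) and (369,322). The folded leg is around (424,313) and the track mouth is on the left, near (380,305). The panel's top edge runs from (137,343) to (203,362), and in the side view its screen faces the robot.

```bash
cat > m.py <<'E'
from h import *
def rect(p):
    (c,s,a)=cv2.minAreaRect((p*1000).astype(np.float32)); return np.round(c,1),np.round(s,1),round(a,2)
def pca(p):
    c=p.mean(0); w,v=np.linalg.eigh(np.cov((p-c).T)); return c,v
for n in('top','side'):
    c=load(n); P=cloud(c); im=c['image'].astype(int); ok=c['range_z']>0
    print(n)
    X,Y,Z=P[...,0],P[...,1],P[...,2]
    desk=ok&(abs(Z)<.004)&(X>.3)&(X<.6)&(abs(Y)<.3); print('desk z',np.median(Z[desk]))
    reg=ok&(X>.3)&(X<.7)&(Y>-.2)&(Y<.12)
    plate=reg&(Z>.005)&(Z<.012); print('plate',plate.sum(),np.median(Z[plate]),rect(P[plate][:,:2]))
    leg=reg&(Z>.044)&(Z<.085); q=P[leg]
    print('leg',leg.sum(),rect(q[:,:2]),q[:,2].min(),q[:,2].max())
    pr=ok&(X>.25)&(X<.6)&(Y>.2)&(Y<.5)&(Z>.06); q=P[pr]; ce,v=pca(q)
    print('panel',pr.sum(),ce,'normal',v[:,0],'z',q[:,2].max(),rect(q[q[:,2]>.15][:,:2]))
    t=q[q[:,2]>q[:,2].max()-.008]; print('top',t.mean(0),rect(t[:,:2]))
    wood=ok&(X>.25)&(X<.6)&(Y>.2)&(Y<.5)&(Z>.034)&(Z<.046)&(im[...,0]>im[...,2]*1.6); print('wood',wood.sum(),np.median(Z[wood]),rect(P[wood][:,:2]))
E
python3 m.py; python3 - <<'E'
from h import *
a=load('top')['image'][150:250,240:360,::-1]; b=load('side')['image'][170:270,230:350,::-1]
cv2.imwrite('pics/st.png',cv2.resize(np.hstack([a,b]),None,fx=3.3,fy=3.3,interpolation=cv2.INTER_CUBIC))
E
```

```text
top
desk z 0.0006874531576578358
plate 3115 0.007631073962985013 (array([500.2, -40.7]), array([397.9, 317.6]), 0.42)
leg 1455 (array([554.1, -71.6]), array([ 91.1, 133. ]), 6.27) 0.04553873056236735 0.06750669983781088
panel 454 [0.47395158 0.32213212 0.15664496] normal [ 0.95178332 -0.30386071  0.04215665] z 0.19021279747711028 (array([474. , 329.1]), array([109.1,  10.2]), 73.25)
top [0.47409279 0.32923588 0.18553817] (array([474.1, 329.3]), array([108.8,  10.2]), 73.25)
wood 216 0.03970596420320038 (array([473.3, 328.9]), array([151. ,  38.4]), 74.74)
side
desk z 0.00223222409716628
plate 2356 0.009289964055254896 (array([500.3, -39.8]), array([399.5, 318.3]), 0.16)
leg 1127 (array([556.6, -68.5]), array([ 92.5, 133.7]), 6.08) 0.044927064881117196 0.06762361942992234
panel 2594 [0.47271606 0.33607332 0.1363034 ] normal [ 0.95699847 -0.2893008  -0.02142365] z 0.18954644288488942 (array([475.3, 332.1]), array([109.9,  12. ]), 73.67)
top [0.47546681 0.3346346  0.18650401] (array([475.4, 332.5]), array([109.1,  12. ]), 73.67)
wood 546 0.04080752726042958 (array([475.2, 330.5]), array([150.4,  39.6]), 74.67)
```

View pics/st.png

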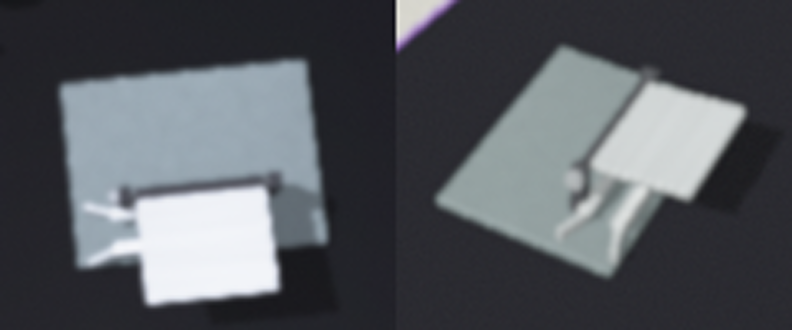

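```bash
cat > m2.py <<'E'
from m import *
print('----')
for n in('top','side'):
    c=load(n); P=cloud(c); im=c['image'].astype(int); ok=c['range_z']>0
    X,Y,Z=P[...,0],P[...,1],P[...,2]; dz=.0007 if n=='top' else .0022
    reg=ok&(X>.42)&(X<.7)&(Y>-.2)&(Y<.1)
    g=(im.min(-1)>75)
    m=reg&g&(Z<.016); n_,l,st,_=cv2.connectedComponentsWithStats(m.astype(np.uint8)); k=1+np.argmax(st[1:,4]); m=l==k
    q=P[m]; print('plate',m.sum(),np.median(q[:,2]),rect(q[:,:2]))
    lg=reg&(Z>.046)&(im.min(-1)>170); q=P[lg]; print('leg',lg.sum(),rect(q[:,:2]))
    r=R.from_euler('z',-6,degrees=True).as_matrix(); d=(q@r.T); A=np.c_[d[:,:2],np.ones(len(d))]; co=np.linalg.lstsq(A,d[:,2],rcond=None)[0]; print('slope',co, 'z',np.percentile(d[:,2],[2,50,98]))
E
python3 m2.py | sed '1,/----/d'
```

```text
plate 3243 0.007590526023280031 (array([604.2, -69. ]), array([189.2, 203.7]), 6.29)
leg 1252 (array([552.7, -65.2]), array([ 87.6, 119.8]), 6.31)
slope [-0.12019536 -0.00054359  0.12298592] z [0.05176902 0.05826736 0.06481717]
plate 2280 0.009569027100860272 (array([614.5, -66.5]), array([174.1, 215.7]), 2.58)
leg 923 (array([552.5, -62. ]), array([ 86.2, 124.3]), 2.71)
slope [-0.12046101 -0.00723588  0.1242559 ] z [0.05379947 0.05998087 0.06584425]
```

```bash
cat > m3.py <<'E'
from m import *
print('----')
for n in('top','side'):
    c=load(n); P=cloud(c); im=c['image'].astype(int); ok=c['range_z']>0
    g=(im.min(-1)>75)
    for lo,hi,name in((.004,.013,'plate'),(.050,.08,'leg')):
        m=ok&g&(P[...,2]>lo)&(P[...,2]<hi)&(P[...,0]>.45)&(P[...,0]<.72)&(P[...,1]>-.2)&(P[...,1]<.1)
        if name=='leg': m&=im.min(-1)>150
        q=P[m][:,:2]
        for yaw in(5,5.5,6,6.5,7):
            a=np.radians(yaw); s=q@np.array([[np.cos(a),-np.sin(a)],[np.sin(a),np.cos(a)]])
            def edge(v,o,lo,hi,sg): # extremes in bins across
                e=[];b=np.linspace(lo,hi,13)
                for i in range(12):
                    k=v[(o>b[i])&(o<b[i+1])]
                    if len(k)>3: e.append(k.max() if sg>0 else k.min())
                return np.median(e).round(4),np.std(e).round(4)
            if name=='plate': print(n,name,yaw,'rear',edge(s[:,0],s[:,1],-.2,-.04,1),'y+',edge(s[:,1],s[:,0],.615,.665,1),'y-',edge(s[:,1],s[:,0],.615,.665,-1))
            else: print(n,name,yaw,'front',edge(s[:,0],s[:,1],-.16,-.09,-1),'rear',edge(s[:,0],s[:,1],-.16,-.09,1),'y+',edge(s[:,1],s[:,0],.515,.55,1),'y-',edge(s[:,1],s[:,0],.515,.55,-1))
E
python3 m3.py | sed '1,/----/d'
```

```text
top plate 5 rear (np.float64(0.6872), np.float64(0.0018)) y+ (np.float64(-0.0226), np.float64(0.0011)) y- (np.float64(-0.2194), np.float64(0.001))
top plate 5.5 rear (np.float64(0.6854), np.float64(0.0015)) y+ (np.float64(-0.0282), np.float64(0.0011)) y- (np.float64(-0.2249), np.float64(0.0008))
top plate 6 rear (np.float64(0.6847), np.float64(0.0016)) y+ (np.float64(-0.0337), np.float64(0.0011)) y- (np.float64(-0.2306), np.float64(0.0008))
top plate 6.5 rear (np.float64(0.6833), np.float64(0.0013)) y+ (np.float64(-0.0389), np.float64(0.0017)) y- (np.float64(-0.236), np.float64(0.0007))
top plate 7 rear (np.float64(0.6825), np.float64(0.0016)) y+ (np.float64(-0.0446), np.float64(0.0018)) y- (np.float64(-0.2418), np.float64(0.0009))
top leg 5 front (np.float64(0.5022), np.float64(0.0007)) rear (np.float64(0.5819), np.float64(0.0006)) y+ (np.float64(-0.0747), np.float64(0.0007)) y- (np.float64(-0.1722), np.float64(0.0007))
top leg 5.5 front (np.float64(0.501), np.float64(0.0008)) rear (np.float64(0.5809), np.float64(0.0006)) y+ (np.float64(-0.0794), np.float64(0.0007)) y- (np.float64(-
[... 1626 characters left out ...]
0.5832), np.float64(0.0005)) y+ (np.float64(-0.0765), np.float64(0.0007)) y- (np.float64(-0.175), np.float64(0.0013))
side leg 6 front (np.float64(0.5017), np.float64(0.0006)) rear (np.float64(0.5821), np.float64(0.0005)) y+ (np.float64(-0.0816), np.float64(0.0008)) y- (np.float64(-0.1796), np.float64(0.0022))
side leg 6.5 front (np.float64(0.5005), np.float64(0.0005)) rear (np.float64(0.581), np.float64(0.0007)) y+ (np.float64(-0.0859), np.float64(0.0007)) y- (np.float64(-0.1842), np.float64(0.0012))
side leg 7 front (np.float64(0.4995), np.float64(0.0005)) rear (np.float64(0.5798), np.float64(0.0009)) y+ (np.float64(-0.0907), np.float64(0.0008)) y- (np.float64(-0.1885), np.float64(0.0023))
```

Request:
{"fn": "move_arm", "kwargs": {
  "motion": [
    [0.5,-0.33,0,0,0,0],
    [1,-0.655,0,0,0,0],
    [1,-0.655,0,0,0,0]
  ],
  "fingers": -1
}}

```text
time: 0.48
tool_pos: [0.2771, -0.3779, 0.2266]
tool_rot: [-3.14, -0.001, 0.416]
contact_force: [-0.1, -0.7, -0.0]
opening: 0.0664
grip_force: 0.0
```

Request:
{"fn": "move_arm", "kwargs": {
  "motion": [
    [0.5,-0.33,0,0,0,0],
    [1,-0.655,0,0,0,0],
    [1,-0.655,0,0,0,0]
  ]
}}

```text
time: 0.85
tool_pos: [0.3423, -0.2788, 0.2267]
tool_rot: [-3.141, -0.0, 0.417]
contact_force: [-0.7, 0.2, -0.1]
opening: 0.0363
grip_force: 0.0
```

Request:
{"fn": "move_arm", "kwargs": {
  "motion": [
    [0.5,-0.33,0,0,0,0],
    [1,-0.655,0,0,0,0],
    [1,-0.655,0,0,0,0]
  ]
}}

```text
time: 1.23
tool_pos: [0.4077, -0.1794, 0.2266]
tool_rot: [-3.142, -0.0, 0.416]
contact_force: [-0.8, 0.1, -0.2]
opening: 0.0067
grip_force: 0.0
```

Request:
{"fn": "move_arm", "kwargs": {
  "motion": [
    [0.5,-0.33,0,0,0,0],
    [1,-0.655,0,0,0,0],
    [1,-0.655,0,0,0,0],
    [1,-0.655,0,0,0,0]
  ]
}}

```text
time: 1.72
tool_pos: [0.4715, -0.0826, 0.2264]
tool_rot: [3.141, 0.001, 0.411]
contact_force: [0.1, -0.6, 1.0]
opening: 0.0004
grip_force: 0.0
```

```bash
cat > g.py <<'E'
from h import *
YAW=np.radians(6)
def S(x,y,z): # stand-rotated coords -> world
    return np.array([x*np.cos(YAW)-y*np.sin(YAW),x*np.sin(YAW)+y*np.cos(YAW),z])
def Rt(tilt,yaw=YAW): return R.from_euler('z',yaw)*R.from_euler('y',-tilt)*R.from_euler('x',np.pi)
def go(p,Rtar=None,o=None):
    o=o or robot.observe(); R0=R.from_euler('xyz',o['tool_rot'])
    d=R0.inv().apply(p-o['tool_pos'])/.1
    rv=(R0.inv()*(Rtar or R0)).as_rotvec()/np.pi
    print('row',d.round(3),rv.round(4),'deg',np.degrees(np.linalg.norm(rv)*np.pi).round(1))
def st():
    o=robot.observe(); p=o['tool_pos']; q=S(0,0,0)
    c,s=np.cos(YAW),np.sin(YAW)
    print('t',round(o['time'],2),'world',p.round(4),"stand'",np.array([p[0]*c+p[1]*s,-p[0]*s+p[1]*c,p[2]]).round(4),'rot',o['tool_rot'].round(4),'q',o['qpos'].round(3),'F',o['contact_force'].round(2),'open',round(o['opening'],4),round(o['grip_force'],1))
    return o
E
python3 - <<'E'
from g import *
o=st(); 
for t in(30,50): go(o['tool_pos'],Rt(np.radians(t)))
E
```

```text
t 1.73 world [ 0.4715 -0.0826  0.2264] stand' [ 0.4603 -0.1315  0.2264] rot [3.1412e+00 1.1000e-03 4.1090e-01] q [-3.330e-01  2.580e-01  1.645e+00 -1.000e-03  1.239e+00  8.270e-01] F [ 0.12 -0.64  1.  ] open 0.0004 0.0
row [0. 0. 0.] [-0.0253  0.1657  0.0953] deg 34.7
row [0. 0. 0.] [-0.0423  0.2759  0.0913] deg 52.9
```

Request:
{"fn": "move_arm", "kwargs": {
  "motion": [
    [0,0,0,-0.042,0.276,0.091],
    [0,0,0,-0.042,0.276,0.091],
    [0,0,0,-0.042,0.276,0.091],
    [0,0,0,-0.042,0.276,0.091],
    [0,0,0,-0.042,0.276,0.091],
    [0,0,0,-0.042,0.276,0.091],
    [0,0,0,-0.042,0.276,0.091]
  ]
}}

```text
time: 2.6
tool_pos: [0.4702, -0.0826, 0.2257]
tool_rot: [-3.137, -0.872, 0.098]
contact_force: [0.9, -1.5, 0.8]
opening: 0.0004
grip_force: 0.0
```

```bash
python3 - <<'E'
from g import *
o=st(); print(R.from_euler('xyz',o['tool_rot']).as_matrix().round(3))
go(S(.46,-.1315,.07),Rt(np.radians(50)));go(S(.46,-.1315,.036),Rt(np.radians(50)))
E
```

```text
t 2.6 world [ 0.4702 -0.0826  0.2257] stand' [ 0.459  -0.1313  0.2257] rot [-3.1374 -0.8715  0.0984] q [-0.749  0.003  2.342  1.385  0.627 -0.404] F [ 0.91 -1.45  0.77] open 0.0004 0.0
[[ 0.641  0.101  0.761]
 [ 0.063 -0.995  0.079]
 [ 0.765 -0.003 -0.644]]
row [-1.185  0.006  1.01 ] [ 0.0002  0.0004 -0.0013] deg 0.2
row [-1.445  0.007  1.228] [ 0.0002  0.0004 -0.0013] deg 0.2
```

Request:
{"fn": "move_arm", "kwargs": {
  "motion": [
    [-0.4,0,0.34,0,0,0],
    [-0.8,0,0.68,0,0,0],
    [-0.8,0,0.68,0,0,0]
  ]
}}

```text
time: 2.98
tool_pos: [0.4734, -0.0816, 0.1212]
tool_rot: [-3.141, -0.874, 0.107]
contact_force: [-0.3, -0.7, 0.2]
opening: 0.0004
grip_force: 0.0
```

Request:
{"fn": "move_arm", "kwargs": {
  "motion": [
    [-0.2,0,0.16,0,0,0],
    [-0.38,0,0.33,0,0,0],
    [-0.38,0,0.33,0,0,0],
    [-0.38,0,0.33,0,0,0]
  ]
}}

```text
time: 3.48
tool_pos: [0.4742, -0.0807, 0.0722]
tool_rot: [-3.139, -0.875, 0.106]
contact_force: [-0.8, -0.3, 0.3]
opening: 0.0006
grip_force: 0.0
```

```bash
python3 - <<'E'
from g import *
o=st(); T=Rt(np.radians(50))
go(S(.46,-.1315,.034),T);go(S(.507,-.1315,.034),T)
E
```

```text
t 3.48 world [ 0.4742 -0.0807  0.0722] stand' [ 0.4632 -0.1298  0.0722] rot [-3.1387 -0.8753  0.1057] q [-0.738  0.536  2.523  2.238  0.822 -1.484] F [-0.75 -0.28  0.3 ] open 0.0006 0.0
row [-0.314  0.018  0.221] [-0.0011 -0.0008  0.0002] deg 0.3
row [-0.012  0.019  0.581] [-0.0011 -0.0008  0.0002] deg 0.3
```

Request:
{"fn": "move_arm", "kwargs": {
  "motion": [
    [-0.16,0.01,0.11,0,0,0],
    [-0.314,0.018,0.221,0,0,0],
    [-0.314,0.018,0.221,0,0,0],
    [-0.16,0.018,0.4,0,0,0],
    [-0.012,0.019,0.581,0,0,0],
    [-0.012,0.019,0.581,0,0,0]
  ]
}}

```text
time: 4.22
tool_pos: [0.5188, -0.0774, 0.0355]
tool_rot: [3.14, -0.878, 0.111]
contact_force: [0.3, 0.4, 0.2]
opening: 0.0003
grip_force: 0.0
```

```bash
python3 - <<'E'
from g import *
o=st(); c=snap('side'); cv2.imwrite('pics/s2.png',cv2.resize(c['image'][140:300,200:400,::-1],(800,600)))
c=snap('top')
T=Rt(np.radians(50))
# arc: tip corner contact
for th in np.radians([12,20,30,40,50]):
    print(np.degrees(th),(.5845-.085*np.cos(th)+.003*np.sin(th)).round(4),(.05+.085*np.sin(th)-.003*np.cos(th)).round(4))
E
```

```text
t 4.22 world [ 0.5188 -0.0774  0.0355] stand' [ 0.5079 -0.1312  0.0355] rot [ 3.1395 -0.8778  0.111 ] q [-0.623  0.669  2.428  2.385  0.845 -1.533] F [0.34 0.44 0.2 ] open 0.0003 0.0
12.000000000000002 0.502 0.0647
20.0 0.5057 0.0763
29.999999999999996 0.5124 0.0899
40.0 0.5213 0.1023
50.0 0.5322 0.1132
```

View pics/s2.png

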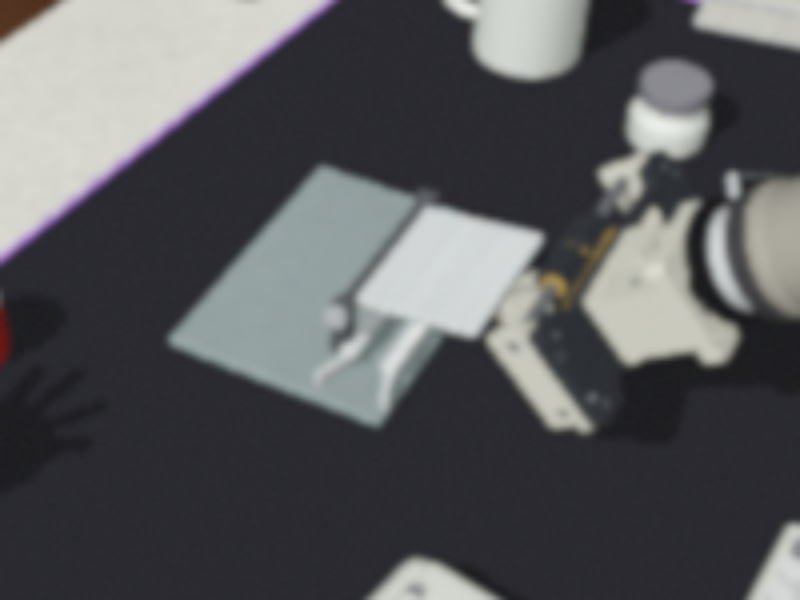

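The closed finger is under the leg's free end, at about (520,300) in the crop, so I'm lifting it along the arc.

Request:
{"fn": "move_arm", "kwargs": {
  "motion": [
    [0.05,0,-0.05,0,0,0],
    [0.09,0,-0.083,0,0,0],
    [0.15,0,-0.108,0,0,0],
    [0.2,0,-0.13,0,0,0],
    [0.28,0,-0.15,0,0,0],
    [0.35,0,-0.164,0,0,0],
    [0.43,0,-0.171,0,0,0],
    [0.5,0,-0.177,0,0,0],
    [0.57,0,-0.186,0,0,0],
    [0.635,0,-0.195,0,0,0],
    [0.635,0,-0.195,0,0,0]
  ]
}}

```text
time: 5.7
tool_pos: [0.5436, -0.075, 0.0952]
tool_rot: [-3.141, -0.876, 0.107]
contact_force: [-0.3, 0.6, -0.5]
opening: 0.0007
grip_force: 0.1
```

```bash
python3 - <<'E'
from g import *
o=st(); c=snap('side'); cv2.imwrite('pics/s3.png',cv2.resize(c['image'][120:300,200:440,::-1],(800,600)))
T=Rt(np.radians(50))
for a in((.5445,.1044),(.5562,.1103),(.5687,.1141),(.574,.1157)): go(S(a[0],-.1315,a[1]),T)
E
```

```text
t 5.7 world [ 0.5436 -0.075   0.0952] stand' [ 0.5327 -0.1314  0.0952] rot [-3.1409 -0.8756  0.1069] q [-0.568  0.473  2.343  2.218  0.646 -1.232] F [-0.26  0.56 -0.54] open 0.0007 0.1
row [0.148 0.001 0.031] [-0.0007 -0.0009  0.0003] deg 0.2
row [0.268 0.001 0.083] [-0.0007 -0.0009  0.0003] deg 0.2
row [0.377 0.001 0.155] [-0.0007 -0.0009  0.0003] deg 0.2
row [0.423 0.001 0.185] [-0.0007 -0.0009  0.0003] deg 0.2
```

View pics/s3.png

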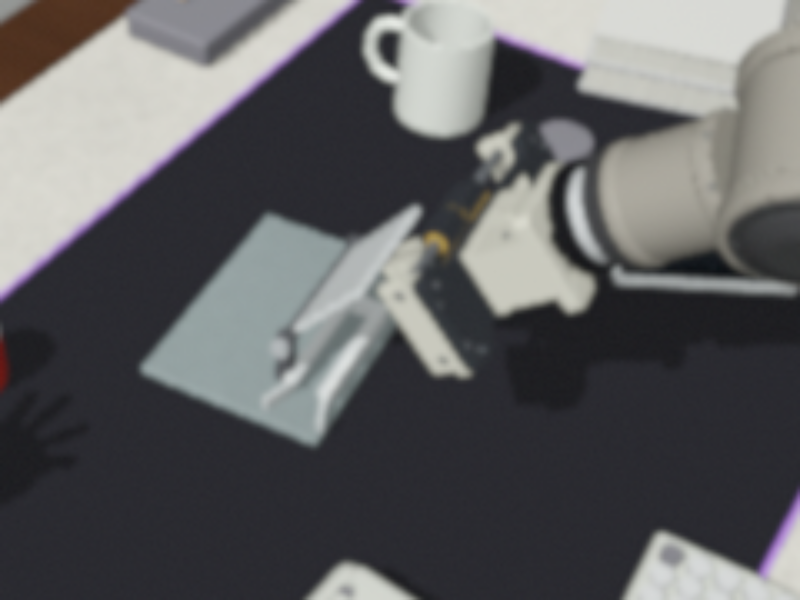

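The leg is now about halfway up, with its free end at about (415,215). I'll keep going.

Request:
{"fn": "move_arm", "kwargs": {
  "motion": [
    [0.08,0,0.015,0,0,0],
    [0.148,0,0.031,0,0,0],
    [0.21,0,0.057,0,0,0],
    [0.268,0,0.083,0,0,0],
    [0.325,0,0.12,0,0,0],
    [0.377,0,0.155,0,0,0],
    [0.377,0,0.155,0,0,0]
  ]
}}

```text
time: 6.62
tool_pos: [0.5796, -0.0712, 0.1139]
tool_rot: [-3.14, -0.875, 0.106]
contact_force: [0.0, -0.6, 0.3]
opening: 0.0004
grip_force: 0.1
```

Request:
{"fn": "move_arm", "kwargs": {
  "motion": [
    [0.015,0,0.01,0,0,0],
    [0.03,0,0.02,0,0,0],
    [0.03,0,0.02,0,0,0]
  ]
}}

```text
time: 7.0
tool_pos: [0.5822, -0.0708, 0.1143]
tool_rot: [-3.14, -0.874, 0.105]
contact_force: [-1.2, 0.8, -0.5]
opening: 0.0007
grip_force: 0.5
```

```bash
cat > leg.py <<'E'
from g import *
def leg(show=True):
    for n in('side',):
        c=snap(n); P=cloud(c); im=c['image'].astype(int)
        c6,s6=np.cos(YAW),np.sin(YAW)
        x=P[...,0]*c6+P[...,1]*s6; y=-P[...,0]*s6+P[...,1]*c6; z=P[...,2]-.0015
        m=(c['range_z']>0)&(z>.06)&(z<.15)&(y>-.19)&(y<-.075)&(x>.5)&(x<.65)
        m2=m&(y>-.108)&(y<-.083); 
        A=np.c_[z[m2],np.ones(m2.sum())]; 
        best=np.linalg.lstsq(A,x[m2],rcond=None)[0]
        for _ in range(6):
            r=x[m2]-A@best; k=abs(r)<max(.003,1.5*np.median(abs(r))); best=np.linalg.lstsq(A[k],x[m2][k],rcond=None)[0]
        print(n,m2.sum(),k.sum(),'slope deg',90+np.degrees(np.arctan(best[0])),'x at hinge z',best@[.05,1])
E
python3 - <<'E'
from leg import *
st(); leg()
E
```

```text
t 7.0 world [ 0.5822 -0.0708  0.1143] stand' [ 0.5716 -0.1313  0.1143] rot [-3.1395 -0.8738  0.1052] q [-0.496  0.447  2.236  2.144  0.545 -1.063] F [-1.21  0.83 -0.5 ] open 0.0007 0.5
side 118 113 slope deg 88.21409332801396 x at hinge z 0.5822073460558034
```

Request:
{"fn": "move_arm", "kwargs": {
  "motion": [
    [0.006,0,0.008,0,0,0],
    [0.013,0,0.015,0,0,0],
    [0.013,0,0.015,0,0,0]
  ]
}}

```text
time: 7.42
tool_pos: [0.5843, -0.0706, 0.1144]
tool_rot: [-3.14, -0.874, 0.105]
contact_force: [-1.2, -1.0, -0.5]
opening: 0.0005
grip_force: 0.6
```

Request:
{"fn": "move_arm", "kwargs": {
  "motion": [
    [0.003,0,0.004,0,0,0],
    [0.006,0,0.008,0,0,0],
    [0.006,0,0.008,0,0,0]
  ]
}}

```text
time: 7.8
tool_pos: [0.5853, -0.0705, 0.1144]
tool_rot: [-3.14, -0.874, 0.105]
contact_force: [-1.1, -0.9, 0.2]
opening: 0.0002
grip_force: 0.6
```

Request:
{"fn": "move_arm", "kwargs": {
  "motion": [
    [0.006,0,0.008,0,0,0],
    [0.006,0,0.008,0,0,0]
  ]
}}

```text
time: 8.05
tool_pos: [0.586, -0.0704, 0.1142]
tool_rot: [-3.139, -0.873, 0.105]
contact_force: [-4.1, 0.2, 1.8]
opening: 0.0004
grip_force: 2.3
```

Request:
{"fn": "move_arm", "kwargs": {
  "motion": [
    [0.006,0,0.008,0,0,0],
    [0.006,0,0.008,0,0,0]
  ]
}}

```text
time: 8.3
tool_pos: [0.5865, -0.0703, 0.114]
tool_rot: [-3.139, -0.873, 0.104]
contact_force: [-9.7, -1.9, 3.7]
opening: 0.0006
grip_force: 4.9
```

```bash
python3 - <<'E'
from leg import *
st(); leg()
E
```

```text
t 8.3 world [ 0.5865 -0.0703  0.114 ] stand' [ 0.5759 -0.1312  0.114 ] rot [-3.1393 -0.8727  0.1044] q [-0.489  0.451  2.226  2.145  0.538 -1.055] F [-9.68 -1.91  3.7 ] open 0.0006 4.9
side 129 122 slope deg 90.75405530154413 x at hinge z 0.5823765168544965
```

Request:
{"fn": "move_arm", "kwargs": {
  "motion": [
    [0,0,0,0,0,0],
    [0,0,0,0,0,0],
    [-0.06,0,-0.08,0,0,0],
    [-0.19,0,-0.23,0,0,0],
    [-0.3,0,-0.6,0,0,0],
    [-0.3,0,-1,0,0,0],
    [-0.3,0,-1,0,0,0]
  ]
}}

```text
time: 9.22
tool_pos: [0.4911, -0.0812, 0.1571]
tool_rot: [3.14, -0.876, 0.107]
contact_force: [1.4, -0.4, 0.0]
opening: 0.0001
grip_force: 0.0
```

```bash
python3 - <<'E'
from leg import *
o=st(); leg()
# raise & untilt, then toward panel
py=np.radians(-16.8)
go(o['tool_pos'],Rt(0,YAW)); go(o['tool_pos'],Rt(0,py+np.pi/2)); go(o['tool_pos'],Rt(0,py-np.pi/2))
c=load('side'); im=c['image'][120:280,200:420,::-1]
c2=snap('top'); im2=c2['image'][150:260,240:360,::-1]
cv2.imwrite('pics/s4.png',np.hstack([cv2.resize(im,(400,400)),cv2.resize(im2,(400,400))]))
E
```

```text
t 9.22 world [ 0.4911 -0.0812  0.1571] stand' [ 0.4799 -0.1321  0.1571] rot [ 3.1401 -0.8763  0.1066] q [-0.693  0.232  2.406  1.855  0.61  -0.925] F [ 1.44 -0.39  0.04] open 0.0001 0.0
side 127 118 slope deg 90.26570249815114 x at hinge z 0.582539187003699
row [-0.002 -0.003 -0.009] [ 1.00e-04 -2.79e-01  3.00e-04] deg 50.2
row [-0.002 -0.003 -0.009] [ 0.1632 -0.2454 -0.3477] deg 82.0
row [-0.002 -0.003 -0.009] [-0.2719 -0.1808  0.5806] deg 119.9
```

View pics/s4.png

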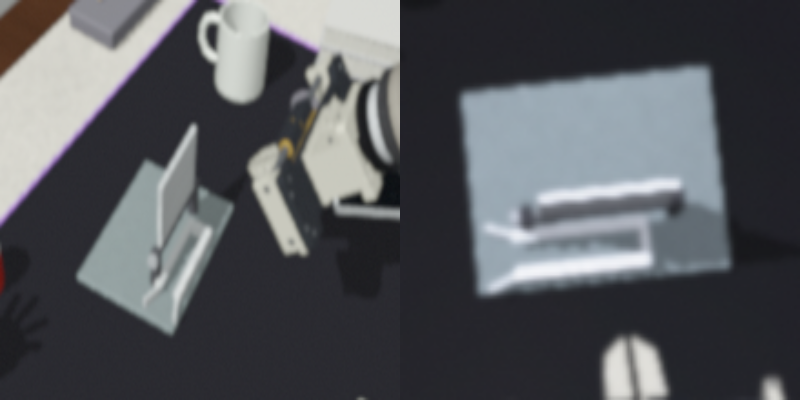

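The leg is upright and the track is now visible: the bright lips and, on the right, the closed end. Next I'll measure the track.

```bash
python3 - <<'E'
from g import *
out=[]
for n in('top','side'):
    c=load(n); P=cloud(c); im=c['image'].astype(int)
    dz=.0007 if n=='top' else .002
    c6,s6=np.cos(YAW),np.sin(YAW)
    x=P[...,0]*c6+P[...,1]*s6; y=-P[...,0]*s6+P[...,1]*c6; z=P[...,2]-dz
    ok=c['range_z']>0
    print(n)
    for k in np.arange(-.23,-.02,.01):
        m=ok&(abs(y-k)<.005)&(x>.53)&(x<.579)&(z>.0145)&(z<.03)
        v=np.sort(x[m]*1000); 
        if len(v)>2: print(round(k,3),len(v),v.min().round(1),v.max().round(1),'z',(np.median(z[m])*1000).round(1),'gap',[(round(v[i],1),round(v[i+1],1)) for i in range(len(v)-1) if v[i+1]-v[i]>6])
    m=ok&(x>.553)&(x<.569)&(z>.0145)&(z<.03); print('mid-track high pts y',np.sort(y[m]).round(4)[:12], 'all y rng',)
    im_=c['image'][...,::-1].copy()
E
```

```text
top
-0.19 4 575.8 578.9 z 20.7 gap []
-0.17 19 543.4 577.9 z 23.0 gap []
-0.16 35 541.7 576.3 z 21.1 gap []
-0.15 28 542.1 577.3 z 20.9 gap [(np.float64(551.0), np.float64(569.0))]
-0.14 25 541.5 577.9 z 21.5 gap [(np.float64(549.0), np.float64(569.0))]
-0.13 27 541.6 576.2 z 22.0 gap [(np.float64(550.0), np.float64(568.6))]
-0.12 30 542.3 577.3 z 22.5 gap [(np.float64(550.5), np.float64(568.6))]
-0.11 28 541.3 577.4 z 21.9 gap [(np.float64(549.3), np.float64(569.7))]
-0.1 30 541.9 576.4 z 22.4 gap [(np.float64(550.3), np.float64(568.2))]
-0.09 24 541.4 577.5 z 22.2 gap [(np.float64(548.6), np.float64(568.9))]
-0.08 29 541.5 575.7 z 21.8 gap [(np.float64(549.4), np.float64(568.3))]
-0.07 31 541.9 577.2 z 22.0 gap [(np.float64(550.1), np.float64(568.3))]
-0.06 16 541.1 578.2 z 20.8 gap [(np.float64(548.3), np.float64(569.1))]
-0.05 8 537.1 578.8 z 18.3 gap [(np.float64(541.7), np.float64(576.1))]
-0.04 3 537.2 539.8 z 18.4 gap []
mid-track high pts y [-0.1679 -0.1677 -0.1675 -0.1671 -0.167  -0.1665 -0.1656 -0.1651 -0.165
 -0.1647 -0.1642 -0.1641] all y rng
side
-0.17 11 545.7 578.3 z 
[... 349 characters left out ...]
553.6), np.float64(572.2))]
-0.11 26 544.8 578.7 z 22.7 gap [(np.float64(552.9), np.float64(571.3))]
-0.1 20 544.7 578.1 z 22.6 gap [(np.float64(552.7), np.float64(571.5))]
-0.09 28 543.8 578.3 z 22.6 gap [(np.float64(554.4), np.float64(571.6))]
-0.08 26 544.5 578.4 z 21.9 gap [(np.float64(554.1), np.float64(571.2))]
-0.07 27 543.6 578.6 z 22.4 gap [(np.float64(552.7), np.float64(571.7))]
-0.06 23 544.2 578.5 z 19.9 gap [(np.float64(553.3), np.float64(571.3))]
-0.05 9 541.4 578.4 z 17.8 gap [(np.float64(546.1), np.float64(578.4))]
-0.04 4 538.5 542.6 z 17.9 gap []
mid-track high pts y [-0.1678 -0.1665 -0.1653 -0.1653 -0.1642 -0.164  -0.1633 -0.163  -0.1627
 -0.1625 -0.162  -0.1619] all y rng
```

Request:
{"fn": "move_arm", "kwargs": {
  "motion": [
    [0.4,0,-0.33,0,0,0],
    [0.77,0,-0.64,0.163,-0.245,-0.348],
    [0.77,0,-0.64,0.163,-0.245,-0.348],
    [0.77,0,-0.64,0.163,-0.245,-0.348],
    [0.77,0,-0.64,0.163,-0.245,-0.348],
    [0.77,0,-0.64,0.163,-0.245,-0.348],
    [0.77,0,-0.64,0.163,-0.245,-0.348],
    [0.77,0,-0.64,0.163,-0.245,-0.348],
    [0.77,0,-0.64,0.163,-0.245,-0.348],
    [0.77,0,-0.64,0.163,-0.245,-0.348],
    [0.77,0,-0.64,0.163,-0.245,-0.348]
  ],
  "fingers": 1
}}

```text
time: 10.7
tool_pos: [0.4933, -0.0789, 0.2541]
tool_rot: [-3.137, -0.003, 1.283]
contact_force: [-1.1, 0.6, 0.2]
opening: 0.0918
grip_force: 0.0
```

```bash
python3 - <<'E'
from leg import *
o=st(); leg()
T=Rt(0,np.radians(73.2))
go(np.array([.4745,.3305,.24]),T);go(np.array([.4745,.3305,.152]),T)
E
```

```text
t 10.7 world [ 0.4933 -0.0789  0.2541] stand' [ 0.4823 -0.13    0.2541] rot [-3.1371 -0.0032  1.283 ] q [-0.314  0.276  1.541  0.003  1.329 -0.027] F [-1.08  0.6   0.2 ] open 0.0918 0.0
side 132 120 slope deg 90.45844252748088 x at hinge z 0.5823333095633715
row [ 3.875 -1.346  0.162] [-0.0013 -0.0011  0.0011] deg 0.4
row [ 3.872 -1.342  1.042] [-0.0013 -0.0011  0.0011] deg 0.4
```

Request:
{"fn": "move_arm", "kwargs": {
  "motion": [
    [0.5,-0.17,0.02,0,0,0],
    [0.97,-0.336,0.04,0,0,0],
    [0.97,-0.336,0.04,0,0,0]
  ]
}}

```text
time: 11.12
tool_pos: [0.4871, 0.0245, 0.2514]
tool_rot: [-3.139, -0.004, 1.282]
contact_force: [-0.2, 0.2, -0.1]
opening: 0.0916
grip_force: 0.0
```

Request:
{"fn": "move_arm", "kwargs": {
  "motion": [
    [0.5,-0.17,0.02,0,0,0],
    [0.97,-0.336,0.04,0,0,0],
    [0.97,-0.336,0.04,0,0,0]
  ]
}}

```text
time: 11.5
tool_pos: [0.4831, 0.126, 0.2476]
tool_rot: [-3.139, -0.003, 1.282]
contact_force: [0.6, -0.5, 0.6]
opening: 0.0918
grip_force: 0.0
```

Request:
{"fn": "move_arm", "kwargs": {
  "motion": [
    [0.5,-0.17,0.02,0,0,0],
    [0.97,-0.336,0.04,0,0,0],
    [0.97,-0.336,0.04,0,0,0]
  ]
}}

```text
time: 11.88
tool_pos: [0.4792, 0.2278, 0.2436]
tool_rot: [-3.139, -0.002, 1.281]
contact_force: [-0.9, -0.9, 0.2]
opening: 0.0918
grip_force: 0.0
```

Request:
{"fn": "move_arm", "kwargs": {
  "motion": [
    [0.5,-0.17,0.02,0,0,0],
    [0.965,-0.336,0.04,0,0,0],
    [0.965,-0.336,0.04,0,0,0],
    [0.965,-0.336,0.04,0,0,0]
  ]
}}

```text
time: 12.38
tool_pos: [0.4754, 0.3271, 0.2401]
tool_rot: [-3.14, -0.0, 1.278]
contact_force: [-0.2, -1.1, 0.2]
opening: 0.0919
grip_force: 0.0
```

```bash
python3 - <<'E'
from leg import *
o=st()
T=Rt(0,np.radians(73.2))
go(np.array([.4745,.3305,.152]),T)
E
```

```text
t 12.38 world [0.4754 0.3271 0.2401] stand' [0.507  0.2756 0.2401] rot [-3.1395e+00 -3.0000e-04  1.2781e+00] q [0.469 0.43  1.352 0.002 1.361 0.761] F [-0.18 -1.14  0.25] open 0.0919 0.0
row [ 0.03  -0.017  0.881] [-0.0007 -0.0001  0.0002] deg 0.1
```

Request:
{"fn": "move_arm", "kwargs": {
  "motion": [
    [0.03,-0.017,0.3,0,0,0],
    [0.03,-0.017,0.6,0,0,0],
    [0.03,-0.017,0.88,0,0,0],
    [0.03,-0.017,0.88,0,0,0]
  ]
}}

```text
time: 12.88
tool_pos: [0.4733, 0.33, 0.1507]
tool_rot: [-3.137, 0.002, 1.277]
contact_force: [-0.4, 0.4, 0.6]
opening: 0.0917
grip_force: 0.0
```

Request:
{"fn": "move_arm", "kwargs": {
  "motion": [
    [0,0,0,0,0,0],
    [0,0,0,0,0,0],
    [0,0,0,0,0,0],
    [0,0,0,0,0,0],
    [0,0,0,0,0,0],
    [0,0,0,0,0,0],
    [0,0,0,0,0,0],
    [0,0,0,0,0,0],
    [0,0,0,0,0,0],
    [0,0,0,0,0,0]
  ],
  "fingers": -1,
  "newtons": 25
}}

```text
time: 14.12
tool_pos: [0.4739, 0.3326, 0.1522]
tool_rot: [-3.14, -0.001, 1.28]
contact_force: [1.3, 0.1, -0.9]
opening: 0.0097
grip_force: 25.0
```

```bash
python3 - <<'E'
from leg import *
o=st()
c=snap('side'); cv2.imwrite('pics/s5.png',cv2.resize(c['image'][230:420,130:383,::-1],(800,600)))
E
```

```text
t 14.12 world [0.4739 0.3326 0.1522] stand' [0.506  0.2812 0.1522] rot [-3.1399e+00 -1.2000e-03  1.2797e+00] q [0.478 0.506 1.48  0.002 1.157 0.769] F [ 1.29  0.15 -0.94] open 0.0097 25.0
```

View pics/s5.png

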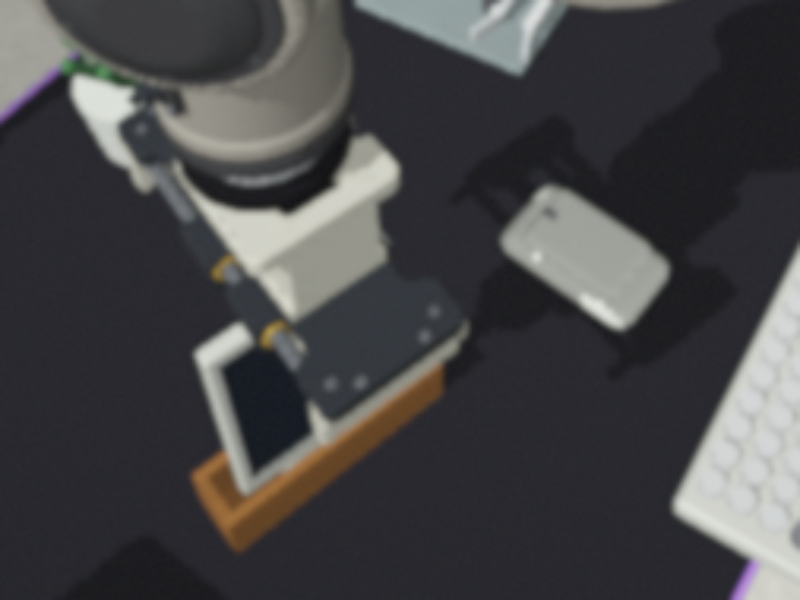

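Both fingers hold the panel at its top edge, around (320,420), opening 9.7 mm. Now lifting straight up.

Request:
{"fn": "move_arm", "kwargs": {
  "motion": [
    [0,0,-0.15,0,0,0],
    [0,0,-0.4,0,0,0],
    [0,0,-0.75,0,0,0],
    [0,0,-0.75,0,0,0],
    [0,0,-0.75,0,0,0]
  ]
}}

```text
time: 14.8
tool_pos: [0.4733, 0.3323, 0.2268]
tool_rot: [-3.139, -0.0, 1.28]
contact_force: [0.4, 0.4, -2.3]
opening: 0.0099
grip_force: 25.0
```

```bash
python3 - <<'E'
from leg import *
o=st()
go(S(.561,.003,.225),Rt(0,np.radians(96))); go(S(.561,.003,.225))
E
```

```text
t 14.8 world [0.4733 0.3323 0.2268] stand' [0.5054 0.281  0.2268] rot [-3.1386e+00 -5.0000e-04  1.2796e+00] q [0.478 0.441 1.371 0.003 1.332 0.769] F [ 0.37  0.4  -2.29] open 0.0099 25.0
row [-2.351  1.585  0.012] [-0.0009 -0.0003 -0.126 ] deg 22.7
row [-2.351  1.585  0.012] [0. 0. 0.] deg 0.0
```

Request:
{"fn": "move_arm", "kwargs": {
  "motion": [
    [-0.2,0.13,0,0,0,0],
    [-0.5,0.34,0,0,0,0],
    [-0.784,0.528,0,0,0,0]
  ]
}}

```text
time: 15.18
tool_pos: [0.5013, 0.2411, 0.2255]
tool_rot: [-3.137, 0.001, 1.28]
contact_force: [1.3, -0.4, -1.4]
opening: 0.0096
grip_force: 25.0
```

Request:
{"fn": "move_arm", "kwargs": {
  "motion": [
    [-0.3,0.2,0,0,0,0],
    [-0.6,0.4,0,0,0,0],
    [-0.784,0.528,0,0,0,0]
  ]
}}

```text
time: 15.55
tool_pos: [0.5295, 0.1503, 0.2253]
tool_rot: [-3.137, 0.0, 1.278]
contact_force: [0.0, -0.5, -1.3]
opening: 0.0099
grip_force: 25.0
```

Request:
{"fn": "move_arm", "kwargs": {
  "motion": [
    [-0.3,0.2,0,0,0,-0.042],
    [-0.6,0.4,0,0,0,-0.084],
    [-0.784,0.528,0,0,0,-0.126],
    [-0.784,0.528,0,0,0,-0.126],
    [-0.784,0.528,0,0,0,-0.126]
  ]
}}

```text
time: 16.18
tool_pos: [0.5574, 0.0624, 0.2258]
tool_rot: [-3.138, -0.003, 1.673]
contact_force: [-0.0, 0.4, -1.0]
opening: 0.0097
grip_force: 25.0
```

```bash
cat > pn.py <<'E'
from g import *
def pan(zoff=0):
  o=st(); c6,s6=np.cos(YAW),np.sin(YAW); tz=o['tool_pos'][2]
  p=o['tool_pos']; tx=p[0]*c6+p[1]*s6; ty=-p[0]*s6+p[1]*c6
  for n in('top','side'):
    c=snap(n); P=cloud(c); im=c['image'].astype(int)
    x=P[...,0]*c6+P[...,1]*s6; y=-P[...,0]*s6+P[...,1]*c6; z=P[...,2]-(.0007 if n=='top' else .002)
    ok=c['range_z']>0
    m=ok&(abs(x-tx)<.03)&(abs(y-ty)<.08)&(z>tz-.11)&(z<tz+.03)
    # slab wings: |y-ty| between 15 and 55
    w=m&(abs(y-ty)>.022)
    yy=y[w]
    k=w&(z<tz-.02)&(z>tz-.1)
    A=np.c_[y[k]-ty,z[k]-tz,np.ones(k.sum())]; co=np.linalg.lstsq(A,x[k],rcond=None)[0]
    for _ in range(4):
        r=abs(A@co-x[k]); g=r<.003; co=np.linalg.lstsq(A[g],x[k][g],rcond=None)[0]
    print(n,'pts',w.sum(),k.sum(),g.sum(),'face x',co[2].round(4),'dyaw deg',-np.degrees(co[0]).round(2),'tilt deg',np.degrees(co[1]).round(2),'y pct',np.percentile(yy,[.5,1,2,98,99,99.5]).round(4),'ztop',np.percentile(z[w],99).round(4),'tool',round(tx,4),round(ty,4))
    t=w&(z>tz+.028-.006); 
    t=w&(z>np.percentile(z[w],99)-.006)
    print('  topstrip',t.sum(),'x',np.percentile(x[t],[2,50,98]).round(4),'y',np.percentile(y[t],[1,99]).round(4))
E
python3 -c "
from pn import *
pan()
a=load('side')['image'][150:330,150:390,::-1]
cv2.imwrite('pics/s6.png',cv2.resize(a,(800,600)))"
```

```text
t 16.18 world [0.5574 0.0624 0.2258] stand' [0.5609 0.0038 0.2258] rot [-3.1383e+00 -2.7000e-03  1.6735e+00] q [-0.027  0.411  1.422  0.002  1.313 -0.13 ] F [-0.04  0.45 -1.  ] open 0.0097 25.0
top pts 2 2 2 face x 0.5531 dyaw deg 1.8 tilt deg 0.7 y pct [-0.0521 -0.0521 -0.0521 -0.0518 -0.0518 -0.0518] ztop 0.2045 tool 0.5609 0.0038
  topstrip 1 x [0.5546 0.5546 0.5546] y [-0.0521 -0.0521]
side pts 829 500 430 face x 0.5568 dyaw deg -0.29 tilt deg 0.05 y pct [-0.0498 -0.0492 -0.0482  0.0593  0.0595  0.0597] ztop 0.2542 tool 0.5609 0.0038
  topstrip 40 x [0.5557 0.5573 0.5641] y [0.0277 0.0596]
```

View pics/s6.png

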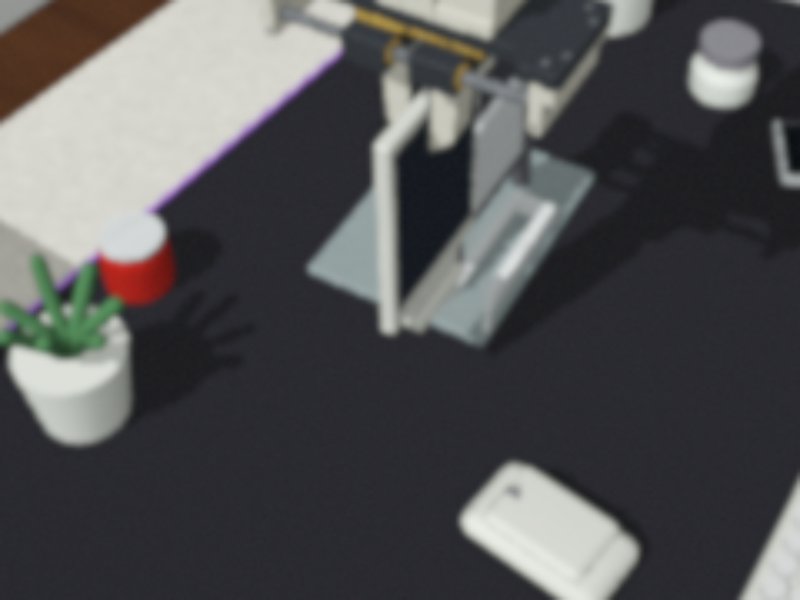

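Request:
{"fn": "move_arm", "kwargs": {
  "motion": [
    [0,0.008,0.25,0,0,0.001],
    [0,0.008,0.45,0,0,0.001],
    [0,0.008,0.6,0,0,0.001],
    [0,0.008,0.6,0,0,0.001],
    [0,0.008,0.6,0,0,0.001]
  ]
}}

```text
time: 16.9
tool_pos: [0.5592, 0.0621, 0.1675]
tool_rot: [-3.142, -0.002, 1.672]
contact_force: [-0.4, 0.1, -1.9]
opening: 0.0099
grip_force: 25.0
```

```bash
python3 -c "
from pn import *
pan()
c=load('side');P=cloud(c);c6,s6=np.cos(YAW),np.sin(YAW)
x=P[...,0]*c6+P[...,1]*s6; y=-P[...,0]*s6+P[...,1]*c6; z=P[...,2]-.002
ok=c['range_z']>0
for a,b in((-.045,-.03),(-.02,0),(0,.03),(.04,.055)):
    m=ok&(y>a)&(y<b)&(x>.545)&(x<.575)&(z>.012); print(a,b,np.sort(z[m])[[0,3,6,-7,-4,-1]].round(4))
m=ok&(y>-.02)&(y<.03)&(x>.54)&(x<.58)&(z>.012)&(z<.04); q=np.c_[x[m],y[m],z[m]]; print(q[np.argsort(q[:,2])][::6].round(4))
"
```

```text
t 16.9 world [0.5592 0.0621 0.1675] stand' [0.5627 0.0033 0.1675] rot [-3.1416e+00 -1.7000e-03  1.6724e+00] q [-0.027  0.462  1.508  0.002  1.172 -0.129] F [-0.35  0.12 -1.91] open 0.0099 25.0
top pts 9 2 2 face x 0.5444 dyaw deg 1.83 tilt deg -12.41 y pct [-0.0755 -0.0755 -0.0755 -0.0533 -0.0532 -0.0532] ztop 0.1127 tool 0.5627 0.0033
  topstrip 1 x [0.5576 0.5576 0.5576] y [-0.0532 -0.0532]
side pts 698 434 376 face x 0.5586 dyaw deg -0.37 tilt deg -0.2 y pct [-0.0506 -0.0501 -0.048   0.0585  0.0587  0.0588] ztop 0.1957 tool 0.5627 0.0033
  topstrip 38 x [0.5578 0.559  0.5664] y [0.0267 0.0582]
-0.045 -0.03 [0.0412 0.0468 0.0502 0.5309 0.5313 0.5319]
-0.02 0 [0.0192 0.023  0.0262 0.5275 0.5277 0.5279]
0 0.03 [0.0208 0.0221 0.0251 0.5279 0.5281 0.5283]
0.04 0.055 [0.0426 0.0446 0.0479 0.5311 0.5313 0.5315]
[[ 5.539e-01 -1.330e-02  1.920e-02]
 [ 5.534e-01 -1.720e-02  2.290e-02]
 [ 5.529e-01  2.240e-02  2.550e-02]
 [ 5.550e-01  4.400e-03  2.660e-02]
 [ 5.577e-01 -5.000e-04  2.710e-02]
 [ 5.541e-01  1.200e-03  2.730e-02]
 [ 5.568e-01 -3.800e-03  2.770e-02]
 [ 5.555e-01 -1.110e-02  2.810e-02]
 [ 5.574e-01  1.420e-02  2.840e-02]
 [ 5.532e-01 -1.180e-02  2.870e-02]
 [ 5.540e-01  2.960e-02  2.920e-02]
 [ 5.590e-01 -1.740e-02  3.040e-02]
 [ 5.589e-01  1.160e-02  3.210e-02]
 [ 5.591e-01 -3.000e-03  3.450e-02]
 [ 5.601e-01  1.880e-02  3.560e-02]
 [ 5.589e-01  7.000e-03  3.810e-02]]
```

Request:
{"fn": "move_arm", "kwargs": {
  "motion": [
    [0,-0.01,0.06,0,0,-0.002],
    [0,-0.01,0.118,0,0,-0.002],
    [0,-0.01,0.118,0,0,-0.002],
    [0,-0.01,0.118,0,0,-0.002]
  ]
}}

```text
time: 17.5
tool_pos: [0.5578, 0.0618, 0.1549]
tool_rot: [-3.14, -0.002, 1.679]
contact_force: [0.1, -0.3, -1.0]
opening: 0.0096
grip_force: 25.0
```

Request:
{"fn": "move_arm", "kwargs": {
  "motion": [
    [-0.05,0,0,0,0,0],
    [-0.12,0,0,0,0,0],
    [-0.18,0,0,0,0,0],
    [-0.24,0,0,0,0,0],
    [-0.24,0,0,0,0,0]
  ]
}}

```text
time: 18.12
tool_pos: [0.5604, 0.0374, 0.1549]
tool_rot: [-3.14, -0.002, 1.678]
contact_force: [0.1, 0.7, -2.8]
opening: 0.0097
grip_force: 25.0
```

```bash
python3 -c "
from pn import *
pan()"
```

```text
t 18.12 world [0.5604 0.0374 0.1549] stand' [ 0.5613 -0.0214  0.1549] rot [-3.1403e+00 -1.8000e-03  1.6778e+00] q [-0.071  0.474  1.526  0.002  1.143 -0.178] F [ 0.14  0.69 -2.83] open 0.0097 25.0
top pts 3 0 0 face x 0.0 dyaw deg -0.0 tilt deg 0.0 y pct [0.0276 0.0276 0.0277 0.0298 0.0298 0.0298] ztop 0.1745 tool 0.5613 -0.0214
  topstrip 2 x [0.5546 0.5547 0.5547] y [0.0276 0.0296]
side pts 648 399 346 face x 0.5571 dyaw deg -0.06 tilt deg -0.12 y pct [-0.0745 -0.074  -0.0731  0.0343  0.0345  0.0348] ztop 0.1835 tool 0.5613 -0.0214
  topstrip 30 x [0.5561 0.557  0.5654] y [0.0025 0.034 ]
```

Request:
{"fn": "move_arm", "kwargs": {
  "motion": [
    [-0.06,0.003,-0.004,0,0,0],
    [-0.12,0.003,-0.004,0,0,0],
    [-0.18,0.003,-0.004,0,0,0],
    [-0.24,0.003,-0.004,0,0,0],
    [-0.3,0.003,-0.004,0,0,0],
    [-0.3,0.003,-0.004,0,0,0]
  ]
}}

```text
time: 18.98
tool_pos: [0.5639, 0.0077, 0.1552]
tool_rot: [-3.14, -0.002, 1.678]
contact_force: [0.5, 1.3, -1.3]
opening: 0.0099
grip_force: 25.0
```

Request:
{"fn": "move_arm", "kwargs": {
  "motion": [
    [-0.06,0,0,0,0,0],
    [-0.12,0,0,0,0,0],
    [-0.18,0,0,0,0,0],
    [-0.24,0,0,0,0,0],
    [-0.3,0,0,0,0,0],
    [-0.3,0,0,0,0,0]
  ]
}}

```text
time: 19.73
tool_pos: [0.5671, -0.0222, 0.1551]
tool_rot: [-3.14, -0.002, 1.678]
contact_force: [0.1, 0.6, -2.1]
opening: 0.0101
grip_force: 25.0
```

```bash
python3 -c "
from pn import *
pan()"
```

```text
t 19.73 world [ 0.5671 -0.0222  0.1551] stand' [ 0.5617 -0.0813  0.1551] rot [-3.1402e+00 -1.9000e-03  1.6779e+00] q [-0.175  0.484  1.508  0.002  1.151 -0.283] F [ 0.09  0.58 -2.14] open 0.0101 25.0
top pts 39 19 19 face x 0.5519 dyaw deg -3.85 tilt deg 0.24 y pct [-0.0431 -0.043  -0.043  -0.0291 -0.029  -0.029 ] ztop 0.1848 tool 0.5617 -0.0813
  topstrip 5 x [0.5545 0.5556 0.5576] y [-0.0431 -0.0317]
side pts 578 362 313 face x 0.5579 dyaw deg -0.11 tilt deg 0.06 y pct [-0.1345 -0.1339 -0.1329 -0.0257 -0.0256 -0.0252] ztop 0.1835 tool 0.5617 -0.0813
  topstrip 28 x [0.557  0.5583 0.5662] y [-0.056 -0.026]
```

Request:
{"fn": "move_arm", "kwargs": {
  "motion": [
    [-0.06,0,0,0,0,0],
    [-0.12,0,0,0,0,0],
    [-0.18,0,0,0,0,0],
    [-0.24,0,0,0,0,0],
    [-0.3,0,0,0,0,0],
    [-0.36,0,0,0,0,0],
    [-0.4,0,0,0,0,0],
    [-0.4,0,0,0,0,0]
  ]
}}

```text
time: 20.82
tool_pos: [0.5714, -0.0617, 0.155]
tool_rot: [-3.14, -0.002, 1.678]
contact_force: [0.3, 0.4, -1.4]
opening: 0.0097
grip_force: 25.0
```

Request:
{"fn": "move_arm", "kwargs": {
  "motion": [
    [-0.01,0,0,0,0,0],
    [-0.02,0,0,0,0,0],
    [-0.02,0,0,0,0,0]
  ]
}}

```text
time: 21.2
tool_pos: [0.5716, -0.0634, 0.1551]
tool_rot: [-3.14, -0.002, 1.679]
contact_force: [0.0, 0.5, -1.3]
opening: 0.0098
grip_force: 25.0
```

Request:
{"fn": "move_arm", "kwargs": {
  "motion": [
    [-0.01,0,0,0,0,0],
    [-0.02,0,0,0,0,0],
    [-0.02,0,0,0,0,0]
  ]
}}

```text
time: 21.58
tool_pos: [0.5718, -0.0655, 0.155]
tool_rot: [-3.14, -0.002, 1.678]
contact_force: [0.4, 0.4, -1.9]
opening: 0.01
grip_force: 25.0
```

```bash
python3 -c "
from pn import *
pan()"
```

```text
t 21.57 world [ 0.5718 -0.0655  0.155 ] stand' [ 0.5619 -0.1249  0.155 ] rot [-3.1403e+00 -1.9000e-03  1.6785e+00] q [-2.480e-01  4.980e-01  1.485e+00  1.000e-03  1.161e+00 -3.560e-01] F [ 0.4   0.44 -1.85] open 0.01 25.0
top pts 73 44 32 face x 0.5532 dyaw deg -2.23 tilt deg 0.02 y pct [-0.0969 -0.0967 -0.0959 -0.0721 -0.0721 -0.0721] ztop 0.1822 tool 0.5619 -0.1249
  topstrip 5 x [0.5546 0.5549 0.5555] y [-0.0831 -0.0743]
side pts 757 514 282 face x 0.558 dyaw deg -0.13 tilt deg 0.04 y pct [-0.178  -0.176  -0.1739 -0.063  -0.0618 -0.0615] ztop 0.1835 tool 0.5619 -0.1249
  topstrip 29 x [0.5567 0.5581 0.565 ] y [-0.1019 -0.0698]
```

Request:
{"fn": "move_arm", "kwargs": {
  "motion": [
    [-0.01,0,0,0,0,0],
    [-0.015,0,0,0,0,0],
    [-0.015,0,0,0,0,0]
  ]
}}

```text
time: 22.05
tool_pos: [0.572, -0.0669, 0.155]
tool_rot: [-3.14, -0.002, 1.679]
contact_force: [0.0, 0.3, -1.9]
opening: 0.01
grip_force: 25.0
```

Request:
{"fn": "move_arm", "kwargs": {
  "motion": [
    [-0.01,0,0,0,0,0],
    [-0.015,0,0,0,0,0],
    [-0.015,0,0,0,0,0]
  ]
}}

```text
time: 22.42
tool_pos: [0.5722, -0.0684, 0.155]
tool_rot: [-3.14, -0.002, 1.679]
contact_force: [-0.5, 0.2, -1.8]
opening: 0.0094
grip_force: 25.0
```

Request:
{"fn": "move_arm", "kwargs": {
  "motion": [
    [-0.01,0,0,0,0,0],
    [-0.015,0,0,0,0,0],
    [-0.015,0,0,0,0,0]
  ]
}}

```text
time: 22.8
tool_pos: [0.5723, -0.0699, 0.155]
tool_rot: [-3.14, -0.002, 1.679]
contact_force: [-0.3, -0.6, -2.1]
opening: 0.0099
grip_force: 25.0
```

Request:
{"fn": "move_arm", "kwargs": {
  "motion": [
    [-0.01,0,0,0,0,0],
    [-0.015,0,0,0,0,0],
    [-0.015,0,0,0,0,0]
  ]
}}

```text
time: 23.18
tool_pos: [0.5725, -0.0714, 0.155]
tool_rot: [-3.14, -0.002, 1.679]
contact_force: [0.8, 0.2, -0.6]
opening: 0.0099
grip_force: 25.0
```

Request:
{"fn": "move_arm", "kwargs": {
  "motion": [
    [-0.01,0,0,0,0,0],
    [-0.015,0,0,0,0,0],
    [-0.015,0,0,0,0,0]
  ]
}}

```text
time: 23.55
tool_pos: [0.5727, -0.0725, 0.1551]
tool_rot: [-3.14, -0.003, 1.679]
contact_force: [-0.4, 3.0, -0.8]
opening: 0.0097
grip_force: 25.0
```

Request:
{"fn": "move_arm", "kwargs": {
  "motion": [
    [-0.01,0,0,0,0,0],
    [-0.015,0,0,0,0,0],
    [-0.015,0,0,0,0,0]
  ]
}}

```text
time: 23.92
tool_pos: [0.5728, -0.0744, 0.1551]
tool_rot: [-3.14, -0.002, 1.679]
contact_force: [-0.7, 2.6, -0.4]
opening: 0.0097
grip_force: 25.0
```

```bash
python3 -c "
from pn import *
pan()"
```

```text
t 23.93 world [ 0.5728 -0.0744  0.1551] stand' [ 0.5619 -0.1338  0.1551] rot [-3.1403e+00 -2.0000e-03  1.6785e+00] q [-2.630e-01  5.010e-01  1.478e+00  1.000e-03  1.164e+00 -3.710e-01] F [-0.68  2.65 -0.39] open 0.0097 25.0
top pts 76 50 34 face x 0.5541 dyaw deg -0.88 tilt deg 0.07 y pct [-0.1089 -0.1086 -0.1078 -0.083  -0.0824 -0.0822] ztop 0.1843 tool 0.5619 -0.1338
  topstrip 5 x [0.5551 0.5553 0.5634] y [-0.0988 -0.0922]
side pts 802 554 283 face x 0.558 dyaw deg -0.11 tilt deg 0.02 y pct [-0.1844 -0.1826 -0.1802 -0.064  -0.0613 -0.0608] ztop 0.1829 tool 0.5619 -0.1338
  topstrip 30 x [0.5569 0.5585 0.5649] y [-0.1111 -0.0775]
```

Request:
{"fn": "move_arm", "kwargs": {
  "motion": [
    [0,0,0.009,0,0,0],
    [0,0,0.009,0,0,0]
  ]
}}

```text
time: 24.28
tool_pos: [0.5729, -0.0743, 0.1547]
tool_rot: [-3.141, -0.002, 1.679]
contact_force: [-0.6, 3.1, 4.5]
opening: 0.0098
grip_force: 25.0
```

Request:
{"fn": "move_arm", "kwargs": {
  "motion": [
    [0,0,0,0,0,0],
    [0,0,0,0,0,0],
    [0,0,0,0,0,0],
    [0,0,0,0,0,0],
    [0,0,0,0,0,0],
    [0,0,0,0,0,0]
  ],
  "fingers": 0
}}

```text
time: 25.02
tool_pos: [0.5728, -0.0744, 0.1541]
tool_rot: [-3.14, -0.002, 1.679]
contact_force: [0.2, -0.3, 0.6]
opening: 0.0459
grip_force: 0.0
```

Request:
{"fn": "move_arm", "kwargs": {
  "motion": [
    [0,0,-0.1,0,0,0],
    [0,0,-0.4,0,0,0],
    [0,0,-0.8,0,0,0],
    [0,0,-0.8,0,0,0]
  ]
}}

```text
time: 25.52
tool_pos: [0.5747, -0.0749, 0.2384]
tool_rot: [3.136, 0.001, 1.679]
contact_force: [0.1, -0.3, -0.7]
opening: 0.0458
grip_force: 0.0
```

Request:
{"fn": "move_arm", "kwargs": {
  "motion": [
    [-0.4,0,-0.2,0,0,0],
    [-0.9,0,-0.2,0,0,0],
    [-0.9,0,-0.2,0,0,0]
  ]
}}

```text
time: 25.9
tool_pos: [0.5823, -0.1671, 0.2532]
tool_rot: [-3.139, -0.002, 1.675]
contact_force: [-0.6, 0.2, -0.2]
opening: 0.0462
grip_force: 0.0
```

```bash
python3 - <<'E'
from g import *
st()
c6,s6=np.cos(YAW),np.sin(YAW)
for n in('side','top'):
    c=snap(n);P=cloud(c); x=P[...,0]*c6+P[...,1]*s6; y=-P[...,0]*s6+P[...,1]*c6; z=P[...,2]-(.0007 if n=='top' else .002)
    ok=c['range_z']>0
    m=ok&(abs(x-.5605)<.012)&(z>.165)&(z<.2)&(abs(y+.131)<.08)
    print(n,m.sum(),'top edge x',np.percentile(x[m],[1,50,99]).round(4),'y',np.percentile(y[m],[.5,1,99,99.5]).round(4),'z',np.percentile(z[m],99).round(4))
    m=ok&(abs(x-.5605)<.012)&(z>.05)&(z<.12)&(y>-.2)&(y<-.03); print('  lower y',np.percentile(y[m],[.5,1,99,99.5]).round(4) if m.sum() else 0,m.sum())
    cv2.imwrite(f'/tmp/{n}f.png',c['image'][...,::-1])
a=cv2.imread('/tmp/sidef.png')[120:300,200:400]; b=cv2.imread('/tmp/topf.png')[150:260,240:360]
cv2.imwrite('pics/s7.png',np.hstack([cv2.resize(a,(400,400)),cv2.resize(b,(400,400))]))
E
```

```text
t 25.9 world [ 0.5823 -0.1671  0.2532] stand' [ 0.5617 -0.227   0.2532] rot [-3.1394e+00 -1.5000e-03  1.6747e+00] q [-0.406  0.478  1.238  0.     1.428 -0.51 ] F [-0.56  0.17 -0.18] open 0.0462 0.0
side 299 top edge x [0.5566 0.5588 0.567 ] y [-0.1853 -0.1838 -0.0757 -0.0754] z 0.19
  lower y [-0.1838 -0.1831 -0.0752 -0.0749] 440
top 254 top edge x [0.5542 0.5588 0.5651] y [-0.1815 -0.18   -0.0793 -0.079 ] z 0.1903
  lower y [-0.1796 -0.1794 -0.0774 -0.0773] 124
```

View pics/s7.png

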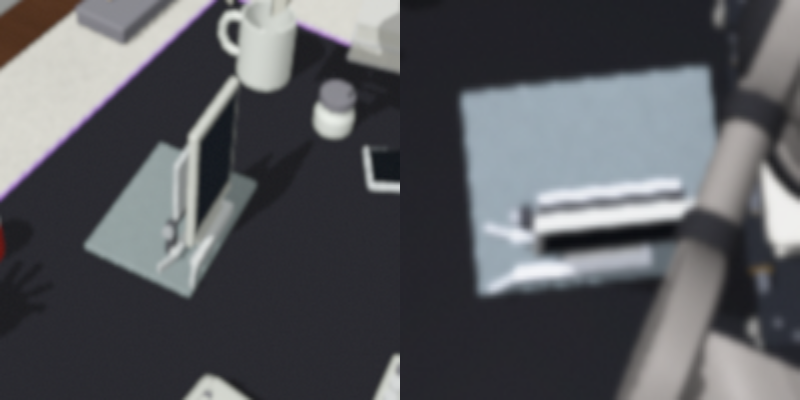

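The panel stands in the track in front of the upright leg, and the gripper is clear of both. Its centre is at stand' y ≈ -0.130, matching the contact I felt at the closed end.

```bash
python3 -c "
from cell import robot
print(robot.hand_in())"
```

```text
the job is handed in; nothing more can be done
None
```

I opened the prop leg to its stop, slid the panel to the closed end of the track and let go, and handed the job in at about 26 s; no verdict was returned.

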